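# Press a splined change gear home in an indexing head

## Robot

A 7-joint arm with a two-finger parallel gripper is mounted at the origin on the work surface. World frame = base frame: x ahead of the robot, y to its left, z up, the work surface at z = 0. Lengths are in mm, angles in degrees, forces in N, time in s.
With the tool pointing down it reaches from about 400 to 900 mm from the base axis. Payload 5.6 kg.
Tool frame: the origin (TCP) lies on the mounting face of the last link; the fingertips stand 190 mm ahead of it and the grasp point (between the pads) lies 171 mm ahead of it (manip.tip_reach is the distance from the TCP to the fingertips, in mm); z points along the fingers, y is the direction in which the jaws open and shut (so a half turn about z gives the same grasp; the last joint's range is limited). The gripper opens to 92 mm and grips with 3 to 60 N. Pads are 20 mm wide; open, the fingers measure 128 mm over their backs; the gripper's body (75 mm by 189 mm) begins 69 mm behind the grasp point.
Start: joints at [-2.464, 26.786, -0.665, 91.828, 0.344, 61.387, -3.226], TCP at [650.001, -0.036, 404.692] pointing down, gripper open.
Joint ranges: [-144.91, 144.91], [-17.63, 115.5], [-89.93, 88.59], [15.96, 139.68], [-74.01, 254.01], [8.47, 105.57], [-167.45, 167.45]. Speed limits (degrees/s): [147.25, 147.25, 180, 180, 180, 180, 180].

## Interface

Orientations are given as a 3x3 rotation matrix whose columns are the frame's x, y, z axes.
In Python, from cell import manip gives the robot as it stands. The module is installed in compiled form; this text tells all that it offers.
- The arm moves only by the tool arm_command, never from a script. Its argument "rows" is a list of rows, each an object of numbers: "dx", "dy", "dz": the shift along the tool's x, y, z in cm; "wx", "wy", "wz": the turn, a rotation vector about the tool's x, y, z in rad; "claw": the closure, from 0 (fully open) to 1 (shut). In form: [{"dx": .., "dy": .., "dz": .., "wx": .., "wy": .., "wz": .., "claw": ..}, ...]. A call has 1 to 20 rows; each row shifts and turns the commanded pose from where the row before left it, along the tool's axes as they then stand; what a row does not reach is not made up. A row lasts 1/10 s, in which the tool goes at most 50 mm and 8.59 degrees, less where a joint would pass 70% of its speed; a pose out of reach is approached as far as the arm can. A call with a gripper value outside its range is refused whole. The fingers move at their own pace and stop on an object; "grip_force" is the grip in N (left out, the last holds). Time passes only in rows, so rows that do not move let the fingers close. It gives the time, the measured TCP pose, the force and the opening at its end, in the units of the state.
- manip.sense(): the state, without advancing time (a new reading comes with each control period).
- manip.capture(name): name is "scene" or "side" or "wrist"; returns the picture (420x560x3 uint8, red, green, blue); there is no depth.
- manip.camera_model(name): a dict with "vfov" (degrees; the focal length in pixels is half the picture's height over the tangent of half this angle, whatever the lens; pixels are square), "cx", "cy" (the principal point, pixels), "dist_coeffs" ([k1, k2, p1, p2, k3] as OpenCV has them; the pictures are not rectified), "R" (3x3) and "t" (3): a world point X has camera coordinates R X + t; the wrist camera has in their place "tool_from_camera" (4x4, takes a point from camera to tool coordinates, whose origin is the TCP and whose axes are the flange's). Camera axes: x right, y down, z forward; pixel columns grow to the right and rows downward; lengths in mm; the calibration is good to about 2 mm. A picture is of the moment at which its call begins: read the wrist's pose just before it. camera_model takes no time and is no camera call.
- manip.job_done(): hands the job in, once; it reports no verdict.
The state is a dict: "clock": time; "qpos": joint angles; "dq": joint speeds; "effort": joint torques, N m; "position": TCP position; "orientation": TCP orientation; "wrist_force": force on the tool from outside, world axes, zero at the start; "moment": the same for the moment, N m; "opening": finger opening in mm.
Only numpy, scipy, OpenCV 4.12 (cv2) and the standard library are available. Lean on these libraries where they do the work, as an engineer would, in place of code of your own. Each camera call takes 0.05 s, during which the arm holds its last target.

## Task

Take the brass gear with the square black knob out of the grey stand, turn it so that its four splines line up with the cross-shaped bore of the indexing head, and slide it down until its collar sits flush on the steel nose. A spring ejector in the bore pushes it back up, so finish while still gripping the knob and pressing the gear fully home (a colleague then tightens the lock). Leave the other gears, tools and things on the bench where they are.

Things in the scene. Friction and masses are not known exactly. Their poses are not given: they have to be found in the camera images.
- gear_knob (a point): Centre of the square black plastic knob (20 x 20 mm, 36 mm tall, white dot on top) of the loose brass gear, about 0.28 kg. x and y are square to the knob's flat sides, z up. Below this point on the axis: knob to -18 mm, 26 mm collar to -22, brass gear of 60 mm diameter to -32, 44 mm steel collar to -38, splined stem to -70.
- gear: The brass gear as a whole; origin at the bottom end of its stem, 70 mm below gear_knob, same axes. The steel stem is a cross in section: four splines 8 mm wide, 28 mm across opposite ends, along +-x and +-y (square to the knob's flat sides); its lowest 5 mm taper to 5 mm wide and 25 mm across. All four quarter turns fit.
- gear_shoulder (a point): Underside of the gear's 44 mm steel collar, on the axis, 38 mm below gear_knob: this face rests on the nose when the gear is home.
- bore_mouth (a point): Centre of the bore's mouth on the flat top of the indexing head's square steel nose (48 x 48 mm, on a 92 mm aluminium dial), 80 mm above the table; z up. The bore is a cross of two slots, each 10.6 mm wide and 30.6 mm long, along this point's x and y (square to the nose's sides), 34 mm deep, a red mark off each end. The head is fixed and its spindle stiff: turn the gear to suit.
- ejector (a joint): Spring ejector in the bore: an orange pin of 10 mm diameter, its top 18 mm below the mouth at 0; grows (m) as it is pressed down. The spring takes 5 N to start and 12 N at 0.014, where the 32 mm stem puts it with the gear fully home; if let go, the gear pops back up 14 mm.
- stand: Fixed grey plastic stand, 90 x 280 mm (x, y), 45 mm tall, origin under its centre. Three 34 mm square holes on its y axis at -92, 0 and +92 mm; a gear hangs upright in each, its 44 mm collar on the stand's top and its stem in the hole, so gear_knob starts 83 mm above the table. Which gear is in which hole varies.
- steel_gear_knob (a point): Bystander: middle of the round red knob of the dark steel gear (70 mm diameter) in the stand. Leave it.
- white_gear_knob (a point): Bystander: middle of the round blue knob of the white gear (52 mm diameter) in the stand. Leave it.
- driver_grip (a point): Bystander: handle of a yellow screwdriver 140 mm long, on the blue mat.
- caliper: Bystander: steel caliper with a black display, 150 mm long, on the blue mat; origin under its beam's middle.
- red_case: Bystander: red box 70 x 100 x 34 mm; origin under its centre.
- oil: Bystander: upright yellow oil bottle with a red cap, 44 mm diameter, 100 mm tall; origin under its centre.
- blank_center (a point): Bystander: centre of an upright brass cylinder, 36 mm diameter, 50 mm tall.

How it is judged:
By the outcome, as a careful person would: the job done as asked, in the order asked, and still so for the second after the job is handed in, while the arm keeps its last pose, push and grip.
It also fails if it takes over 38 s, if anything falls off the work surface, if the arm or the gripper's body presses on something with over 40 N, if the wrist force passes 120 N, or if a joint passes its speed limit or range.

## Working session

There is one attempt and no reset: what is moved stays moved. The work goes in short steps, Python scripts to look and compute and a tool call to move; the robot and the scene stay as the last step left them, time stands still between calls to the robot, and variables do not carry over. Pictures are saved under pics/ and viewed, and the job is handed in when it is done.

Besides the shell and the picture viewer there is one more tool, called after "Request:" as name([rows], argument=value, ...), one row to a line, values as JSON. arm_command: Moves the arm, as the interface text tells. Its arguments: {"type":"object","properties":{"rows":{"type":"array","items":{"type":"object","properties":{"dx":{"type":"number"},"dy":{"type":"number"},"dz":{"type":"number"},"wx":{"type":"number"},"wy":{"type":"number"},"wz":{"type":"number"},"claw":{"type":"number"}}}},"grip_force":{"type":"number"}},"required":["rows"]}

```bash
mkdir -p pics; ls
python3 - <<'E'
from cell import manip
import cv2
s=manip.sense();print(s)
for n in("scene","side","wrist"):
    im=manip.capture(n);cv2.imwrite(f"pics/{n}0.png",im[:,:,::-1]);print(n,manip.camera_model(n))
E
```

```text
pics
{'clock': 0.0, 'qpos': array([-2.46486971, 26.83442363, -0.66395552, 91.88047257,  0.34416911,
       61.38552809, -3.22741956]), 'dq': array([-0.06451594, -0.02165271,  0.01060317, -0.00473157,  0.00491226,
        0.02689837, -0.06437837]), 'effort': array([-3.39112758e-04, -5.20573139e+01, -1.31628491e-02, -2.43752271e+01,
       -5.67366311e-02,  1.73054746e-02,  1.50106093e-04]), 'position': array([ 6.49752308e+02, -4.25349923e-02,  4.03761147e+02]), 'orientation': array([[ 8.26369722e-05,  9.99998529e-01, -1.71338127e-03],
       [ 9.99999988e-01, -8.28663542e-05, -1.33806214e-04],
       [-1.33947999e-04, -1.71337019e-03, -9.99998523e-01]]), 'wrist_force': array([0.84570101, 0.49503943, 0.58831786]), 'moment': array([-9.92956430e-03,  1.94934799e-02,  6.96533967e-05]), 'opening': 91.77320079575438}
scene {'vfov': 52.31138301920765, 'cx': 271.35862170551286, 'cy': 206.6047931943283, 'dist_coeffs': array([-0.12712826,  0.        ,  0.        ,  0.        ,  0.        ]), 'R': array([[-0.56887717,  0.82237069, -0.00923099],
       [ 0.55566039,  0.37605636, -0.7415006 ],
   
[... 323 characters left out ...]
413381],
       [-0.03853676,  0.72156203, -0.69127646],
       [ 0.04257882, -0.68997629, -0.72257855]]), 't': array([ 535.34047817,   77.51710526, 1572.78770269])}
wrist {'vfov': 68.97925345565655, 'cx': 275.3327559615006, 'cy': 208.5650653060251, 'dist_coeffs': array([-0.03620662,  0.        ,  0.        ,  0.        ,  0.        ]), 'tool_from_camera': array([[ 1.28693925e-03, -9.67912704e-01, -2.51283387e-01,
         7.05830040e+01],
       [ 9.99999133e-01,  1.17555508e-03,  5.93367661e-04,
         2.88715135e-01],
       [-2.78930634e-04, -2.51283933e-01,  9.67913378e-01,
         1.97091894e+01],
       [ 0.00000000e+00,  0.00000000e+00,  0.00000000e+00,
         1.00000000e+00]])}
```

View pics/scene0.png

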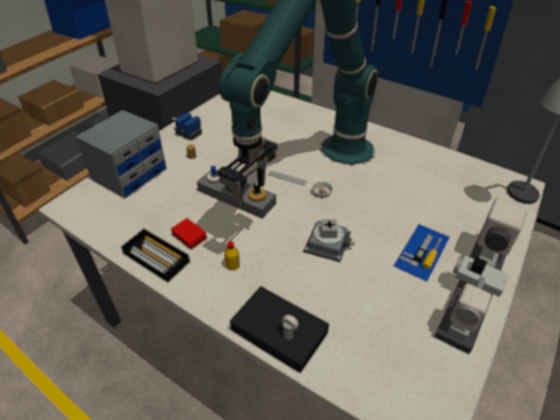

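View pics/side0.png

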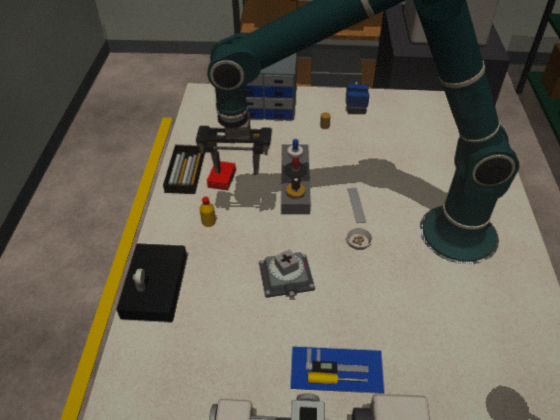

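View pics/wrist0.png

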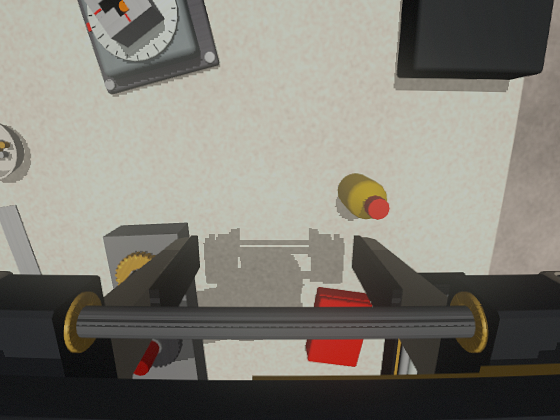

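The brass gear is in the stand hole nearest the head: side (295,188), with the head's nose at side (287,262). I'll write a ray helper and get coarse positions.

```bash
cat > h.py <<'E'
import numpy as np, cv2
from cell import manip
def K(m):
    f=210/np.tan(np.radians(m["vfov"]/2)); return np.array([[f,0,m["cx"]],[0,f,m["cy"]],[0,0,1]])
def onplane(name,px,z,pose=None):
    m=manip.camera_model(name)
    u=cv2.undistortPoints(np.array(px,float).reshape(-1,1,2),K(m),m["dist_coeffs"]).reshape(-1,2)
    d=np.c_[u,np.ones(len(u))]
    if name=="wrist":
        T=np.asarray(m["tool_from_camera"]); p,R=pose
        d=d@T[:3,:3].T@R.T; c=R@T[:3,3]+p
    else:
        R=np.asarray(m["R"]); d=d@R; c=-R.T@m["t"]
    return c+d*((z-c[2])/d[:,2])[:,None]
def project(name,X,pose=None):
    m=manip.camera_model(name); X=np.atleast_2d(X).astype(float)
    if name=="wrist":
        T=np.asarray(m["tool_from_camera"]); p,R=pose
        X=((X-p)@R-T[:3,3])@T[:3,:3]; r=t=np.zeros(3)
    else: r=cv2.Rodrigues(np.asarray(m["R"]))[0]; t=np.asarray(m["t"])
    return cv2.projectPoints(X.reshape(-1,1,3),r,t,K(m),m["dist_coeffs"])[0].reshape(-1,2)
E
python3 - <<'E'
from h import *
im=cv2.imread("pics/side0.png")
a=cv2.resize(im[130:300,230:350],None,fx=5,fy=3.5*5/3.5,interpolation=cv2.INTER_CUBIC)[:, :]
cv2.imwrite("pics/sidecrop.png",cv2.resize(im[160:300,240:340],None,fx=4.2,fy=4.2,interpolation=cv2.INTER_CUBIC))
w=cv2.imread("pics/wrist0.png");cv2.imwrite("pics/wcrop.png",cv2.resize(w[:110,60:230],None,fx=4.5,fy=4.5,interpolation=cv2.INTER_CUBIC))
s=manip.sense();P=(s["position"],s["orientation"])
print("nose side",onplane("side",[287,262],80)); print("nose wrist",onplane("wrist",[123,6],80,P))
print("knob side",onplane("side",[295,182],101));print("gear wrist",onplane("wrist",[138,274],55,P))
E
```

```text
nose side [[503.24142133 197.856385    80.        ]]
nose wrist [[512.86615012 179.1870992   80.        ]]
knob side [[492.90216449 -86.19171215 101.        ]]
gear wrist [[486.43930738 -95.74964005  55.        ]]
```

View pics/sidecrop.png

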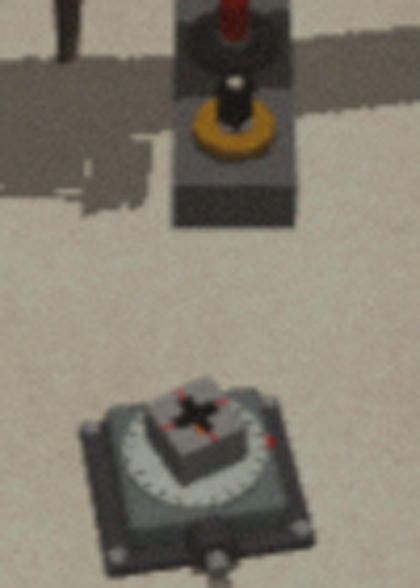

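View pics/wcrop.png

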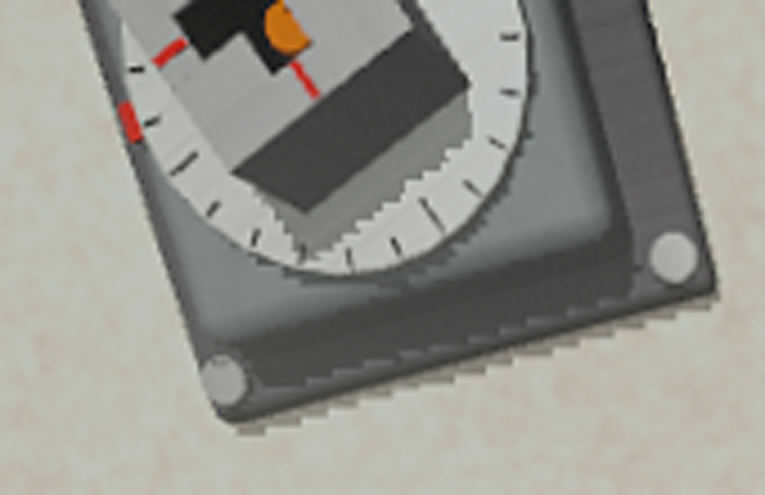

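Request:
arm_command([
  {"dx": 0.5,"dy": -3,"dz": -0.6},
  {"dx": 0.5,"dy": -3,"dz": -0.6},
  {"dx": 0.5,"dy": -3,"dz": -0.6},
  {"dx": 0.5,"dy": -3,"dz": -0.6},
  {"dx": 0.5,"dy": -3,"dz": -0.6},
  {"dx": 0},
  {"dx": 0},
  {"dx": 0},
])

```text
invalid input at $.rows[0]: expected keys dx, dy, dz, wx, wy, wz, claw
```

Run:
```python
from h import *
s=manip.sense();im=manip.capture("wrist");cv2.imwrite("pics/w1.png",im[:,:,::-1])
np.savez("w1.npz",p=s["position"],R=s["orientation"]);print(s["position"],s["dq"].round(2),s["wrist_force"])
```

```text
[ 6.49818788e+02 -7.36777551e-02  4.03969702e+02] [-0.04 -0.03  0.08 -0.19 -0.08  0.01  0.08] [0.25826673 0.73397643 0.56877224]
```

View pics/w1.png

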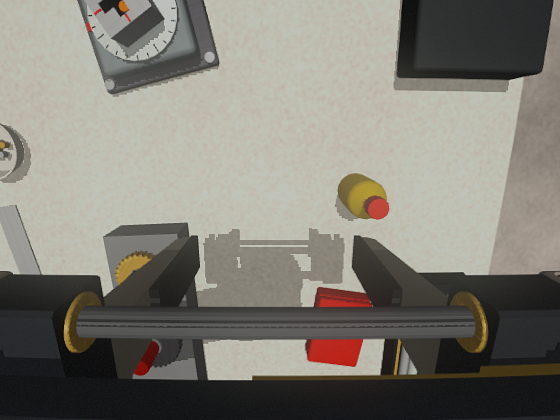

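The call was refused because every row needs all its keys, so the arm didn't move and this is the same view. I'll resend it.

Request:
arm_command([
  {"dx": 0.5,"dy": -3,"dz": -0.6,"wx": 0,"wy": 0,"wz": 0,"claw": 0},
  {"dx": 0.5,"dy": -3,"dz": -0.6,"wx": 0,"wy": 0,"wz": 0,"claw": 0},
  {"dx": 0.5,"dy": -3,"dz": -0.6,"wx": 0,"wy": 0,"wz": 0,"claw": 0},
  {"dx": 0.5,"dy": -3,"dz": -0.6,"wx": 0,"wy": 0,"wz": 0,"claw": 0},
  {"dx": 0.5,"dy": -3,"dz": -0.6,"wx": 0,"wy": 0,"wz": 0,"claw": 0},
  {"dx": 0,"dy": 0,"dz": 0,"wx": 0,"wy": 0,"wz": 0,"claw": 0},
  {"dx": 0,"dy": 0,"dz": 0,"wx": 0,"wy": 0,"wz": 0,"claw": 0},
])

```text
clock: 0.9
position: [500.0, 25.0, 435.2]
orientation: [[-0.0, 1.0, 0.002], [1.0, 0.0, -0.0], [-0.0, 0.002, -1.0]]
wrist_force: [1.9, 0.6, 0.0]
opening: 91.9
```

Run:
```python
from h import *
s=manip.sense();im=manip.capture("wrist");cv2.imwrite("pics/w2.png",im[:,:,::-1])
np.savez("w2.npz",p=s["position"],R=s["orientation"]);print(s["position"],s["dq"].round(2),s["wrist_force"])
```

```text
[500.00639863  24.96968425 435.21596892] [ 0.26  1.79  0.39 -1.37  0.14 -0.02  0.  ] [1.89767517 0.61029959 0.04313954]
```

View pics/w2.png

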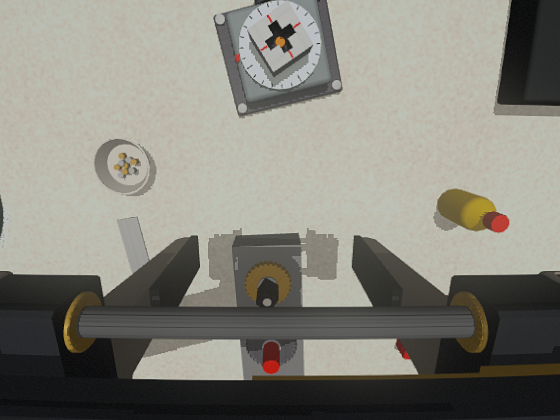

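The wrist view shows the bore cross near (281,39). The gear is at (268,285), and its knob top near (267,300) has a white dot. Next I'll crop both.

Run:
```python
from h import *
w=cv2.imread("pics/w2.png")
a=cv2.resize(w[0:90,230:330],None,fx=6,fy=6,interpolation=cv2.INTER_CUBIC)
b=cv2.resize(w[250:312,230:310],None,fx=7,fy=7,interpolation=cv2.INTER_CUBIC)
cv2.imwrite("pics/c_nose.png",a);cv2.imwrite("pics/c_gear.png",b)
# nose top: bright low-sat grey contour + red marks
hsv=cv2.cvtColor(w,cv2.COLOR_BGR2HSV)
d=np.load("w2.npz");P=(d["p"],d["R"])
roi=hsv[0:90,240:325]
red=((roi[...,1]>120)&((roi[...,0]<8)|(roi[...,0]>172))).astype(np.uint8)
n,l,st,c=cv2.connectedComponentsWithStats(red)
for i in range(1,n): print("red",st[i,4],c[i]+[240,0],onplane("wrist",c[i]+[240,0],80,P)[0].round(1))
print("mid",onplane("wrist",[281,39],80,P))
```

```text
red 14 [269.07142857  18.        ] [494.6 203.   80. ]
red 12 [296.5  24.5] [521.8 197.2  80. ]
red 11 [263.63636364  47.81818182] [489.  175.6  80. ]
red 11 [290.27272727  53.72727273] [515.9 170.2  80. ]
mid [[506.46928322 183.85868905  80.        ]]
```

View pics/c_nose.png

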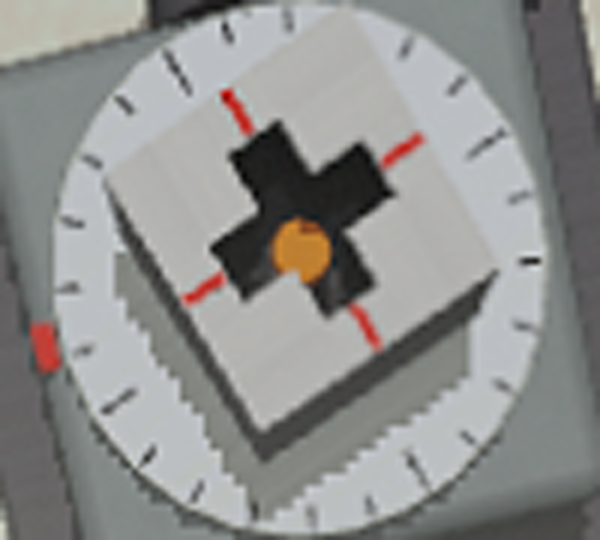

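View pics/c_gear.png

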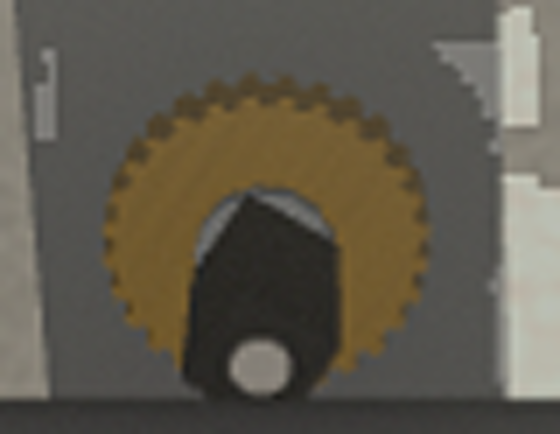

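Run:
```python
from h import *
d=np.load("w2.npz");P=(d["p"],d["R"])
c=np.array([[252,195],[337,240],[194,268]])/7+[230,250]-.43
q=onplane("wrist",c,65,P);print(q.round(1))
for i in(1,2): v=(q[i]-q[0])[:2];print(np.hypot(*v),np.degrees(np.arctan2(v[1],v[0])))
print("diag ctr",(q[1]+q[2])/2)
print("dot",onplane("wrist",[267.1-.43,302.4-.43],101,P))
w=cv2.imread("pics/w2.png");hsv=cv2.cvtColor(w,cv2.COLOR_BGR2HSV)
m=cv2.inRange(hsv,(12,110,60),(30,255,255));m[:255]=0;m[311:]=0;m[:,:235]=0;m[:,300:]=0
ct=max(cv2.findContours(m,0,1)[0],key=cv2.contourArea);h=cv2.convexHull(ct).reshape(-1,2)
h=h[h[:,1]<300]
for z in (61,56):
  X=onplane("wrist",h,z,P)[:,:2];A=np.c_[2*X,np.ones(len(X))];s=np.linalg.lstsq(A,(X**2).sum(1),rcond=None)[0];print("gear circle",z,s[:2],np.sqrt(s[2]+s[0]**2+s[1]**2))
print(onplane("side",[[240+235/4.2,160+82/4.2]],101), onplane("side",[[240+197/4.2,160+413/4.2]],80))
```

```text
[[488.9 -85.2  65. ]
 [504.2 -94.1  65. ]
 [478.2 -99.8  65. ]]
17.77275641381691 -30.327580017161658
18.115443514536054 -126.0375737836647
diag ctr [491.2395503  -96.96578065  65.        ]
dot [[491.12054676 -97.94398608 101.        ]]
gear circle 61 [490.94196234 -96.21031017] 29.916505732735324
gear circle 56 [490.80975379 -98.91496189] 30.338452612013
[[490.45137541 -97.04905238 101.        ]] [[504.06797096 185.64006964  80.        ]]
```

Measurements so far:
- **Knob centre:** about (491.0, -97.3), with sides near -33° (mod 90). Side and wrist agree within 1 mm, and the gear circle radius of 30 mm matches.
- **Bore centre:** (505.3, 186.5), axes at 33.2°.

I'll move above the knob, turning the jaws to -33°.

Request:
arm_command([
  {"dx": -3.05,"dy": -0.22,"dz": 0,"wx": 0,"wy": 0,"wz": 0,"claw": 0},
  {"dx": -3.05,"dy": -0.22,"dz": 0,"wx": 0,"wy": 0,"wz": 0,"claw": 0},
  {"dx": -3.05,"dy": -0.22,"dz": 0,"wx": 0,"wy": 0,"wz": 0,"claw": 0},
  {"dx": -3.05,"dy": -0.22,"dz": 0,"wx": 0,"wy": 0,"wz": 0,"claw": 0},
  {"dx": 0,"dy": 0,"dz": 2.6,"wx": 0,"wy": 0,"wz": 0.144,"claw": 0},
  {"dx": 0,"dy": 0,"dz": 2.6,"wx": 0,"wy": 0,"wz": 0.144,"claw": 0},
  {"dx": 0,"dy": 0,"dz": 2.6,"wx": 0,"wy": 0,"wz": 0.144,"claw": 0},
  {"dx": 0,"dy": 0,"dz": 2.6,"wx": 0,"wy": 0,"wz": 0.144,"claw": 0.3},
  {"dx": 0,"dy": 0,"dz": 0,"wx": 0,"wy": 0,"wz": 0,"claw": 0.3},
  {"dx": 0,"dy": 0,"dz": 0,"wx": 0,"wy": 0,"wz": 0,"claw": 0.3},
  {"dx": 0,"dy": 0,"dz": 0,"wx": 0,"wy": 0,"wz": 0,"claw": 0.3},
])

```text
clock: 2.05
position: [492.1, -97.2, 331.8]
orientation: [[0.543, 0.84, 0.002], [0.84, -0.543, -0.0], [0.001, 0.002, -1.0]]
wrist_force: [-0.1, 0.4, -0.1]
opening: 64.5
```

Run:
```python
from h import *
s=manip.sense();im=manip.capture("wrist");cv2.imwrite("pics/w3.png",im[:,:,::-1])
np.savez("w3.npz",p=s["position"],R=s["orientation"]);print(s["position"],s["orientation"].round(4),s["wrist_force"],s["opening"])
P=(s["position"],s["orientation"])
print(project("wrist",[[491,-97.3,101],[491,-97.3,65],s["position"]+s["orientation"][:,2]*171],P))
```

```text
[492.11099258 -97.23756541 331.75091574] [[ 5.428e-01  8.399e-01  2.000e-03]
 [ 8.399e-01 -5.428e-01 -3.000e-04]
 [ 8.000e-04  1.900e-03 -1.000e+00]] [-0.06689526  0.35022987 -0.10196591] 64.52915235564113
[[273.0413968  230.9362366 ]
 [273.27287436 217.18821493]
 [274.70573916 265.21062483]]
```

View pics/w3.png

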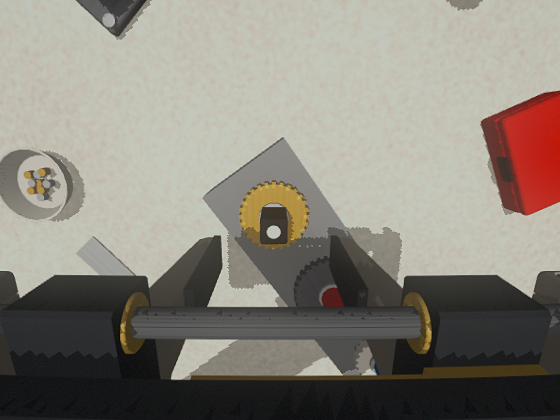

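The knob is in clear view at (273,232), square between the jaws. I'll refine its centre and angle.

Run:
```python
from h import *
w=cv2.imread("pics/w3.png")
cv2.imwrite("pics/c3.png",cv2.resize(w[175:255,230:320],None,fx=7,fy=7,interpolation=cv2.INTER_CUBIC))
d=np.load("w3.npz");P=(d["p"],d["R"])
g=cv2.cvtColor(w,cv2.COLOR_BGR2GRAY)
r=g[222:246,264:284]; m=(r>120).astype(np.uint8);n,l,st,c=cv2.connectedComponentsWithStats(m)
for i in range(1,n):
  print(st[i],c[i]+[264,222],onplane("wrist",c[i]+[264,222],101,P)[0].round(2))
```

```text
[  3   3  14  14 146] [273.28767123 231.69863014] [490.83 -97.89 101.  ]
```

View pics/c3.png

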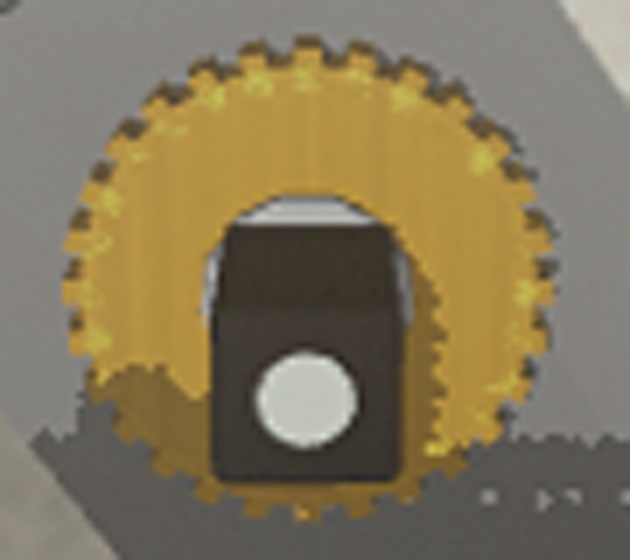

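Request:
arm_command([
  {"dx": -0.13,"dy": -0.11,"dz": 1.8,"wx": 0,"wy": 0,"wz": 0,"claw": 0.3},
  {"dx": 0,"dy": 0,"dz": 1.8,"wx": 0,"wy": 0,"wz": 0,"claw": 0.3},
  {"dx": 0,"dy": 0,"dz": 1.8,"wx": 0,"wy": 0,"wz": 0,"claw": 0.3},
  {"dx": 0,"dy": 0,"dz": 1.4,"wx": 0,"wy": 0,"wz": 0,"claw": 0.3},
  {"dx": 0,"dy": 0,"dz": 0.6,"wx": 0,"wy": 0,"wz": 0,"claw": 0.3},
  {"dx": 0,"dy": 0,"dz": 0,"wx": 0,"wy": 0,"wz": 0,"claw": 0.3},
  {"dx": 0,"dy": 0,"dz": 0,"wx": 0,"wy": 0,"wz": 0,"claw": 0.3},
])

```text
clock: 2.8
position: [490.0, -97.7, 257.6]
orientation: [[0.544, 0.839, 0.002], [0.839, -0.544, -0.0], [0.001, 0.001, -1.0]]
wrist_force: [-0.1, -0.0, 0.8]
opening: 64.0
```

Run:
```python
from h import *
s=manip.sense();im=manip.capture("wrist");cv2.imwrite("pics/w4.png",im[:,:,::-1])
print(s["position"],s["wrist_force"],s["opening"])
```

```text
[490.03263237 -97.66013779 257.59679003] [-0.13130644 -0.04387671  0.7751412 ] 63.97539277278351
```

View pics/w4.png

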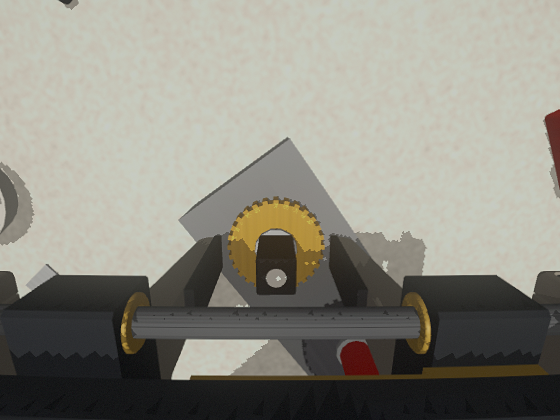

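The knob, at (276,275), sits between the fingers at (200,270) and (350,270). Closing now.

Request:
arm_command([
  {"dx": 0,"dy": 0,"dz": 0,"wx": 0,"wy": 0,"wz": 0,"claw": 1},
  {"dx": 0,"dy": 0,"dz": 0,"wx": 0,"wy": 0,"wz": 0,"claw": 1},
  {"dx": 0,"dy": 0,"dz": 0,"wx": 0,"wy": 0,"wz": 0,"claw": 1},
  {"dx": 0,"dy": 0,"dz": 0,"wx": 0,"wy": 0,"wz": 0,"claw": 1},
  {"dx": 0,"dy": 0,"dz": 0,"wx": 0,"wy": 0,"wz": 0,"claw": 1},
  {"dx": 0,"dy": 0,"dz": 0,"wx": 0,"wy": 0,"wz": 0,"claw": 1},
], grip_force=45)

```text
clock: 3.45
position: [489.7, -97.6, 256.7]
orientation: [[0.545, 0.839, 0.001], [0.839, -0.545, -0.0], [0.0, 0.001, -1.0]]
wrist_force: [-0.1, 0.2, -0.8]
opening: 19.9
```

Request:
arm_command([
  {"dx": 0,"dy": 0,"dz": -1,"wx": 0,"wy": 0,"wz": 0,"claw": 1},
  {"dx": 0,"dy": 0,"dz": -2,"wx": 0,"wy": 0,"wz": 0,"claw": 1},
  {"dx": 0,"dy": 0,"dz": -2.5,"wx": 0,"wy": 0,"wz": 0,"claw": 1},
  {"dx": 0,"dy": 0,"dz": -2.5,"wx": 0,"wy": 0,"wz": 0,"claw": 1},
  {"dx": 0,"dy": 0,"dz": -2,"wx": 0,"wy": 0,"wz": 0,"claw": 1},
  {"dx": 0,"dy": 0,"dz": -1.5,"wx": 0,"wy": 0,"wz": 0,"claw": 1},
  {"dx": 0,"dy": 0,"dz": 0,"wx": 0,"wy": 0,"wz": 0,"claw": 1},
  {"dx": 0,"dy": 0,"dz": 0,"wx": 0,"wy": 0,"wz": 0,"claw": 1},
])

```text
clock: 4.25
position: [489.2, -97.4, 371.6]
orientation: [[0.545, 0.839, -0.0], [0.839, -0.545, 0.0], [-0.0, -0.0, -1.0]]
wrist_force: [-0.3, -0.1, -3.1]
opening: 20.3
```

Run:
```python
from h import *
s=manip.sense();P=(s["position"],s["orientation"]);im=manip.capture("wrist")[:,:,::-1];b=manip.capture("side")[:,:,::-1]
cv2.imwrite("pics/w5.png",im);cv2.imwrite("pics/s5.png",cv2.resize(b[100:300,200:360],None,fx=3.5,fy=3,interpolation=2))
cv2.imwrite("pics/c5.png",cv2.resize(im[190:312,215:340],None,fx=5,fy=4.8,interpolation=2))
print(s["position"],s["orientation"].round(4),s["wrist_force"],s["opening"])
```

```text
[489.18523258 -97.44181635 371.59038534] [[ 5.447e-01  8.386e-01 -2.000e-04]
 [ 8.386e-01 -5.447e-01  1.000e-04]
 [-1.000e-04 -2.000e-04 -1.000e+00]] [-0.26657253 -0.11243199 -3.07743682] 20.27672207742883
```

View pics/c5.png

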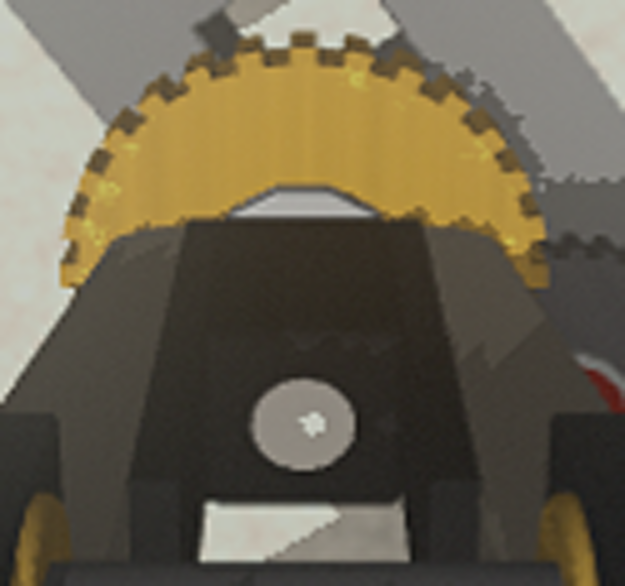

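View pics/s5.png

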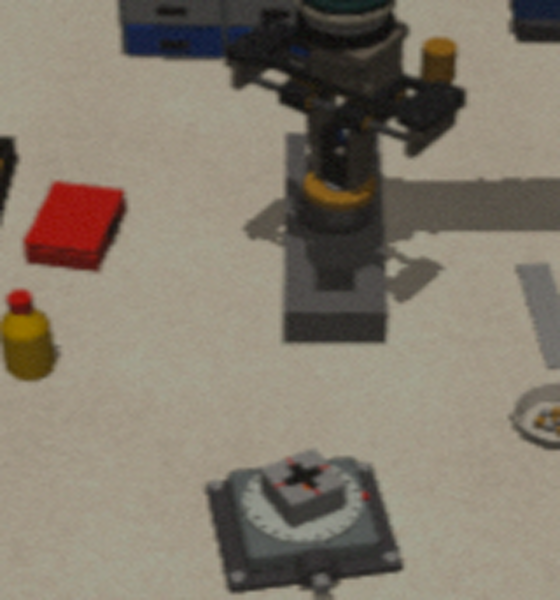

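The gear is held upright: the opening is 20 mm, the wrist carries about 3 N, and the dot is at wrist (275,278). I'll carry it to 70 mm short of the bore along tool x and turn it to the bore's angle.

Request:
arm_command([
  {"dx": 1.14,"dy": -1.06,"dz": 0,"wx": 0,"wy": 0,"wz": 0,"claw": 1},
  {"dx": 2.28,"dy": -2.12,"dz": 0,"wx": 0,"wy": 0,"wz": 0,"claw": 1},
  {"dx": 2.28,"dy": -2.12,"dz": 0,"wx": 0,"wy": 0,"wz": 0,"claw": 1},
  {"dx": 2.28,"dy": -2.12,"dz": 0,"wx": 0,"wy": 0,"wz": 0,"claw": 1},
  {"dx": 2.28,"dy": -2.12,"dz": 0,"wx": 0,"wy": 0,"wz": 0,"claw": 1},
  {"dx": 2.28,"dy": -2.12,"dz": 0,"wx": 0,"wy": 0,"wz": 0,"claw": 1},
  {"dx": 2.28,"dy": -2.12,"dz": 0,"wx": 0,"wy": 0,"wz": 0,"claw": 1},
  {"dx": 1.6,"dy": -1.48,"dz": 0,"wx": 0,"wy": 0,"wz": 0,"claw": 1},
  {"dx": 1.14,"dy": -1.06,"dz": 0,"wx": 0,"wy": 0,"wz": 0,"claw": 1},
  {"dx": 0.72,"dy": -0.66,"dz": 0,"wx": 0,"wy": 0,"wz": 0,"claw": 1},
  {"dx": 0,"dy": 0,"dz": 0.7,"wx": 0,"wy": 0,"wz": 0.105,"claw": 1},
  {"dx": 0,"dy": 0,"dz": 0.8,"wx": 0,"wy": 0,"wz": 0.105,"claw": 1},
  {"dx": 0,"dy": 0,"dz": 0.6,"wx": 0,"wy": 0,"wz": 0.105,"claw": 1},
  {"dx": 0,"dy": 0,"dz": 0,"wx": 0,"wy": 0,"wz": 0.1,"claw": 1},
  {"dx": 0,"dy": 0,"dz": 0,"wx": 0,"wy": 0,"wz": 0,"claw": 1},
  {"dx": 0,"dy": 0,"dz": 0,"wx": 0,"wy": 0,"wz": 0,"claw": 1},
  {"dx": 0,"dy": 0,"dz": 0,"wx": 0,"wy": 0,"wz": 0,"claw": 1},
])

```text
clock: 6.05
position: [446.8, 148.1, 350.6]
orientation: [[0.836, 0.549, -0.0], [0.549, -0.836, -0.0], [-0.0, 0.0, -1.0]]
wrist_force: [0.2, -0.5, -1.8]
opening: 19.5
```

Run:
```python
from h import *
s=manip.sense();P=(s["position"],s["orientation"]);im=manip.capture("wrist")[:,:,::-1].copy()
cv2.imwrite("pics/w6.png",im);np.savez("w6.npz",p=P[0],R=P[1])
print(s["position"],s["orientation"].round(4),s["wrist_force"],s["opening"],s["dq"].round(2))
hsv=cv2.cvtColor(im,cv2.COLOR_BGR2HSV);u,v=project("wrist",[505.3,186.5,80],P)[0];print(u,v)
red=((hsv[...,1]>120)&((hsv[...,0]<8)|(hsv[...,0]>172))).astype(np.uint8)
n,l,st,c=cv2.connectedComponentsWithStats(red)
for i in range(1,n):
  if abs(c[i][0]-u)<100 and abs(c[i][1]-v)<90 and st[i,4]>4:
    X=onplane("wrist",c[i],80,P)[0]; print(st[i,4],c[i].round(1),X.round(1),((X-P[0])@P[1]).round(2))
g=cv2.cvtColor(im,cv2.COLOR_BGR2GRAY)
m=(g[262:296,260:292]>95).astype(np.uint8);n,l,st,c=cv2.connectedComponentsWithStats(m)
for i in range(1,n):
  if st[i,4]>30: 
    q=c[i]+[260,262]; X=onplane("wrist",q,P[0][2]-156,P)[0];print("dot",st[i],q,((X-P[0])@P[1]).round(2))
```

```text
[446.78801937 148.13256369 350.59866975] [[ 8.359e-01  5.489e-01 -1.000e-04]
 [ 5.489e-01 -8.359e-01 -1.000e-04]
 [-2.000e-04  0.000e+00 -1.000e+00]] [ 0.2318773  -0.54235534 -1.75666402] 19.541785295071392 [-0.12 -0.15 -0.03 -0.1  -0.03  0.09 -0.44]
275.2424984207537 130.46104758732417
20 [275.5 104.5] [521.9 197.2  80. ] [8.9800e+01 2.1000e-01 2.7058e+02]
18 [251.  130.5] [494.7 202.6  80. ] [ 69.97 -19.29 270.59]
19 [300.3 130.5] [516.2 169.8  80. ] [ 70.    19.98 270.59]
18 [275.5 155. ] [489.2 175.7  80. ] [5.0640e+01 2.7000e-01 2.7059e+02]
34 [258.2 179.8] [464.4 176.5  80. ] [ 30.3  -14.05 270.59]
dot [  6   7  20  19 306] [275.32352941 278.08496732] [  0.22   0.22 156.  ]
dot [ 0 33 32  1 32] [275.5 295. ] [ -9.09   0.32 156.  ]
```

View pics/w6.png

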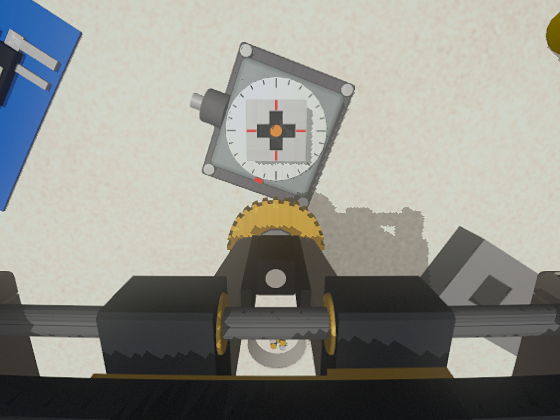

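The bore is at tool (70.1, 0.2), aligned within about 0.1°, and the gear axis (its dot) is at tool (0.2, 0.2). Moving 69.9 mm along tool x.

Request:
arm_command([
  {"dx": 1,"dy": 0,"dz": 0,"wx": 0,"wy": 0,"wz": 0,"claw": 1},
  {"dx": 2,"dy": 0,"dz": 0,"wx": 0,"wy": 0,"wz": 0,"claw": 1},
  {"dx": 2,"dy": 0,"dz": 0,"wx": 0,"wy": 0,"wz": 0,"claw": 1},
  {"dx": 1.4,"dy": 0,"dz": 0,"wx": 0,"wy": 0,"wz": 0,"claw": 1},
  {"dx": 0.59,"dy": 0,"dz": 0,"wx": 0,"wy": 0,"wz": 0,"claw": 1},
  {"dx": 0,"dy": 0,"dz": 1,"wx": 0,"wy": 0,"wz": 0,"claw": 1},
  {"dx": 0,"dy": 0,"dz": 0.8,"wx": 0,"wy": 0,"wz": 0,"claw": 1},
  {"dx": 0,"dy": 0,"dz": 0,"wx": 0,"wy": 0,"wz": 0,"claw": 1},
  {"dx": 0,"dy": 0,"dz": 0,"wx": 0,"wy": 0,"wz": 0,"claw": 1},
  {"dx": 0,"dy": 0,"dz": 0,"wx": 0,"wy": 0,"wz": 0,"claw": 1},
])

```text
clock: 7.1
position: [505.1, 186.4, 332.9]
orientation: [[0.837, 0.548, 0.0], [0.548, -0.837, 0.0], [0.0, 0.0, -1.0]]
wrist_force: [1.3, 0.3, -2.6]
opening: 19.8
```

Run:
```python
from h import *
s=manip.sense();P=(s["position"],s["orientation"])
print(s["position"],s["orientation"].round(4),s["wrist_force"],s["opening"])
a=manip.capture("side")[:,:,::-1];b=manip.capture("scene")[:,:,::-1]
t=np.hstack([cv2.resize(a[190:310,235:335],None,fx=4,fy=4,interpolation=2),cv2.resize(b[160:280,280:380],None,fx=4,fy=4,interpolation=2)])
cv2.imwrite("pics/s7.png",t)
for n in("side","scene"): print(n,project(n,[[505.3,186.5,80],[505.3,186.5,P[0][2]-244]]).round(1))
```

```text
[505.14272699 186.38200231 332.87788478] [[ 8.367e-01  5.477e-01  3.000e-04]
 [ 5.477e-01 -8.367e-01  0.000e+00]
 [ 3.000e-04  1.000e-04 -1.000e+00]] [ 1.27225732  0.272712   -2.61001942] 19.801865837014773
side [[286.4 258.6]
 [286.4 256.5]]
scene [[330.1 224.7]
 [330.4 222.6]]
```

View pics/s7.png

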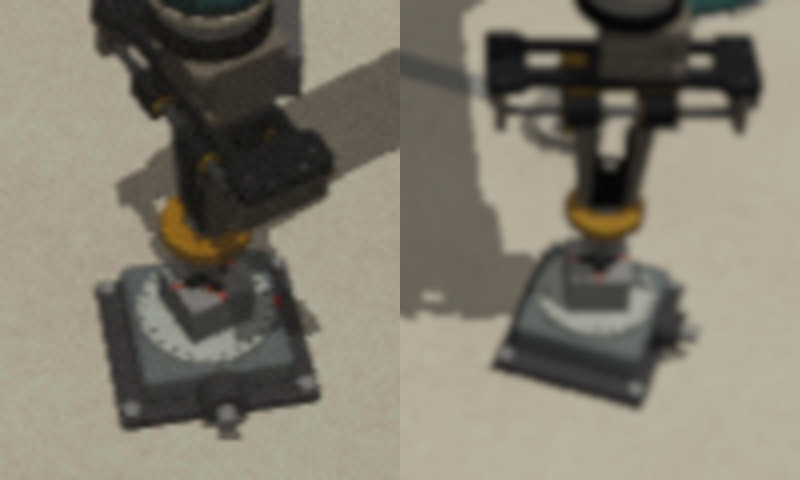

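The side and scene views both show the gear centred above the nose. I'll lower it slowly, watching the force.

Request:
arm_command([
  {"dx": 0,"dy": 0,"dz": 0.4,"wx": 0,"wy": 0,"wz": 0,"claw": 1},
  {"dx": 0,"dy": 0,"dz": 0.4,"wx": 0,"wy": 0,"wz": 0,"claw": 1},
  {"dx": 0,"dy": 0,"dz": 0.2,"wx": 0,"wy": 0,"wz": 0,"claw": 1},
  {"dx": 0,"dy": 0,"dz": 0.2,"wx": 0,"wy": 0,"wz": 0,"claw": 1},
  {"dx": 0,"dy": 0,"dz": 0.2,"wx": 0,"wy": 0,"wz": 0,"claw": 1},
  {"dx": 0,"dy": 0,"dz": 0.2,"wx": 0,"wy": 0,"wz": 0,"claw": 1},
  {"dx": 0,"dy": 0,"dz": 0,"wx": 0,"wy": 0,"wz": 0,"claw": 1},
  {"dx": 0,"dy": 0,"dz": 0,"wx": 0,"wy": 0,"wz": 0,"claw": 1},
], grip_force=50)

```text
clock: 8.0
position: [505.3, 186.6, 316.7]
orientation: [[0.837, 0.548, 0.0], [0.548, -0.837, -0.0], [0.0, 0.0, -1.0]]
wrist_force: [-0.8, 0.6, -2.8]
opening: 19.5
```

The stem is 7 mm inside the bore with no contact force. Continuing.

Request:
arm_command([
  {"dx": 0,"dy": 0,"dz": 0.25,"wx": 0,"wy": 0,"wz": 0,"claw": 1},
  {"dx": 0,"dy": 0,"dz": 0.25,"wx": 0,"wy": 0,"wz": 0,"claw": 1},
  {"dx": 0,"dy": 0,"dz": 0.25,"wx": 0,"wy": 0,"wz": 0,"claw": 1},
  {"dx": 0,"dy": 0,"dz": 0.25,"wx": 0,"wy": 0,"wz": 0,"claw": 1},
  {"dx": 0,"dy": 0,"dz": 0.25,"wx": 0,"wy": 0,"wz": 0,"claw": 1},
  {"dx": 0,"dy": 0,"dz": 0,"wx": 0,"wy": 0,"wz": 0,"claw": 1},
  {"dx": 0,"dy": 0,"dz": 0,"wx": 0,"wy": 0,"wz": 0,"claw": 1},
])

```text
clock: 8.7
position: [505.2, 186.6, 304.5]
orientation: [[0.837, 0.548, -0.0], [0.548, -0.837, -0.0], [-0.0, 0.0, -1.0]]
wrist_force: [-1.4, -0.8, 3.0]
opening: 19.4
```

The force changed by 5.8 N, so the ejector is engaged and the height fits. Continuing.

Request:
arm_command([
  {"dx": 0,"dy": 0,"dz": 0.25,"wx": 0,"wy": 0,"wz": 0,"claw": 1},
  {"dx": 0,"dy": 0,"dz": 0.25,"wx": 0,"wy": 0,"wz": 0,"claw": 1},
  {"dx": 0,"dy": 0,"dz": 0.25,"wx": 0,"wy": 0,"wz": 0,"claw": 1},
  {"dx": 0,"dy": 0,"dz": 0.2,"wx": 0,"wy": 0,"wz": 0,"claw": 1},
  {"dx": 0,"dy": 0,"dz": 0,"wx": 0,"wy": 0,"wz": 0,"claw": 1},
  {"dx": 0,"dy": 0,"dz": 0,"wx": 0,"wy": 0,"wz": 0,"claw": 1},
])

```text
clock: 9.3
position: [505.3, 186.6, 295.1]
orientation: [[0.837, 0.548, 0.0], [0.548, -0.837, 0.0], [0.0, 0.0, -1.0]]
wrist_force: [-2.8, -1.0, 7.8]
opening: 19.7
```

Request:
arm_command([
  {"dx": 0,"dy": 0,"dz": 0.1,"wx": 0,"wy": 0,"wz": 0,"claw": 1},
  {"dx": 0,"dy": 0,"dz": 0.1,"wx": 0,"wy": 0,"wz": 0,"claw": 1},
  {"dx": 0,"dy": 0,"dz": 0.1,"wx": 0,"wy": 0,"wz": 0,"claw": 1},
  {"dx": 0,"dy": 0,"dz": 0,"wx": 0,"wy": 0,"wz": 0,"claw": 1},
  {"dx": 0,"dy": 0,"dz": 0,"wx": 0,"wy": 0,"wz": 0,"claw": 1},
])

```text
clock: 9.8
position: [505.3, 186.6, 292.3]
orientation: [[0.837, 0.548, 0.0], [0.548, -0.837, 0.0], [0.0, 0.0, -1.0]]
wrist_force: [-1.8, -0.8, 8.4]
opening: 19.8
```

Request:
arm_command([
  {"dx": 0,"dy": 0,"dz": 0.1,"wx": 0,"wy": 0,"wz": 0,"claw": 1},
  {"dx": 0,"dy": 0,"dz": 0,"wx": 0,"wy": 0,"wz": 0,"claw": 1},
  {"dx": 0,"dy": 0,"dz": 0,"wx": 0,"wy": 0,"wz": 0,"claw": 1},
], grip_force=55)

```text
clock: 10.1
position: [505.3, 186.6, 291.7]
orientation: [[0.837, 0.548, 0.0], [0.548, -0.837, 0.0], [0.0, 0.0, -1.0]]
wrist_force: [-3.9, -1.2, 11.6]
opening: 19.4
```

Request:
arm_command([
  {"dx": 0,"dy": 0,"dz": 0.1,"wx": 0,"wy": 0,"wz": 0,"claw": 1},
  {"dx": 0,"dy": 0,"dz": 0,"wx": 0,"wy": 0,"wz": 0,"claw": 1},
  {"dx": 0,"dy": 0,"dz": 0,"wx": 0,"wy": 0,"wz": 0,"claw": 1},
])

```text
clock: 10.4
position: [505.3, 186.6, 291.7]
orientation: [[0.837, 0.548, 0.0], [0.548, -0.837, 0.0], [0.0, -0.0, -1.0]]
wrist_force: [-6.8, -2.4, 20.5]
opening: 19.8
```

Run:
```python
from h import *
s=manip.sense();print(s["position"],s["wrist_force"],s["moment"],s["opening"])
a=manip.capture("side")[:,:,::-1];b=manip.capture("scene")[:,:,::-1]
t=np.hstack([cv2.resize(a[190:310,235:335],None,fx=4,fy=4,interpolation=2),cv2.resize(b[160:280,280:380],None,fx=4,fy=4,interpolation=2)])
cv2.imwrite("pics/s8.png",t)
```

```text
[505.33186782 186.61612717 291.67725479] [-6.76201538 -2.44503956 20.45389711] [-0.68620905  1.83391192  0.00769669] 19.824498935771782
```

View pics/s8.png

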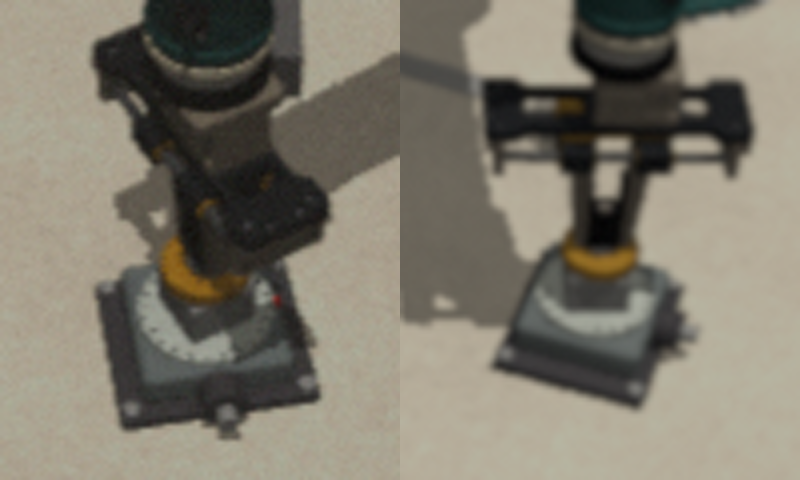

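The gear has hit a hard stop: 1 mm more command raised the force 9 N while the TCP stayed at 291.7, against a predicted home height of about 292. Both pictures show the collar on the nose. I'll hold briefly to check it's steady, then hand in.

Request:
arm_command([
  {"dx": 0,"dy": 0,"dz": 0,"wx": 0,"wy": 0,"wz": 0,"claw": 1},
  {"dx": 0,"dy": 0,"dz": 0,"wx": 0,"wy": 0,"wz": 0,"claw": 1},
  {"dx": 0,"dy": 0,"dz": 0,"wx": 0,"wy": 0,"wz": 0,"claw": 1},
  {"dx": 0,"dy": 0,"dz": 0,"wx": 0,"wy": 0,"wz": 0,"claw": 1},
  {"dx": 0,"dy": 0,"dz": 0,"wx": 0,"wy": 0,"wz": 0,"claw": 1},
])

```text
clock: 11.0
position: [505.3, 186.6, 291.7]
orientation: [[0.837, 0.548, 0.0], [0.548, -0.837, 0.0], [0.0, -0.0, -1.0]]
wrist_force: [-6.8, -2.4, 20.8]
opening: 19.9
```

Run:
```python
from h import *
s=manip.sense();P=(s["position"],s["orientation"]);im=manip.capture("wrist")[:,:,::-1];cv2.imwrite("pics/w9.png",im)
print(s["position"],s["wrist_force"],s["opening"])
```

```text
[505.32532881 186.61836731 291.67389285] [-6.80951074 -2.40176165 20.81730158] 19.886273137715072
```

View pics/w9.png

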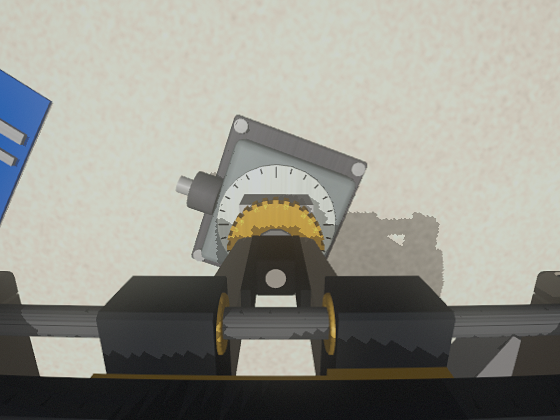

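The dot is still at (275,278), the same as when the gear was lifted, so it hasn't slipped in the jaws. The gear sits square on the nose and the force is steady. Handing in.

```bash
python3 -c "
from cell import manip
print(manip.job_done())"
```

```text
the job is handed in; nothing more can be done
None
```

The brass gear is fully home on the indexing head, and I handed the job in at about 11 s with the arm still gripping the knob at 55 N and pressing down.

I took it from the stand hole nearest the head, turned it to the bore's 33.2° axes and lowered it against the ejector.

- **Fit:** just before the final move, the bore and gear axis lined up within about 0.1° and a few tenths of a millimetre. The stem went in without binding.
- **Home:** the arm stopped at 291.7 mm, where I expected about 292. One more millimetre of command raised the force by 9 N without moving it. The net downward press is about 23 N, against 12 N from the spring.
- **Grip:** the white dot is at the same pixel as when the gear was lifted, so it did not slip. Opening is 19.9 mm.
- **Side force:** a steady sideways force of about 7 N remained at the end, which I left as it was.
- **Other things on the bench:** I saw no unexpected contact forces, but I did not compare before and after pictures of each item.

The first move command was refused for missing row keys, and nothing moved. My first rough reading of the nose in the side view was off by about 11 mm in y; measured again, it agreed with the wrist view to about 1.5 mm.

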